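Free a seized slide carriage, set it to the index mark and clamp it

ROBOT

A 6-joint arm with a two-finger parallel gripper is mounted at the origin on a cart in front of the work surface, level with it; the furniture and walls round the work are solid. World frame = base frame: x ahead of the robot, y to its left, z up, the work surface at z = 0. Lengths are in m, angles in degrees, forces in N, time in s.
With the tool pointing down it reaches from about 0.3 to 0.75 m from the base axis. Payload 8.5 kg.
Tool frame: the origin (TCP) lies on the centre line of the jaws, within the pads' length; the fingertips stand 17 mm ahead of it and the grasp point (between the pads) lies 2 mm behind it (env.tip_extent is the distance from the TCP to the fingertips, in m); z points along the fingers, y is the direction in which the jaws open and shut (so a half turn about z gives the same grasp; the last joint's range is limited). The gripper opens to 85 mm and grips with 20 to 120 N. Pads are 22 mm wide; open, the fingers measure 114 mm over their backs; the gripper's body (76 mm by 85 mm) begins 54 mm behind the grasp point. The pads swing forward as they close: fully open they stand 13 mm farther back than shut.
Start: joints at [-88.596, 21.807, 74.336, -0, 83.858, -12.336], TCP at [0.131, -0.534, 0.248] pointing down, gripper open.
Joint ranges: [-178.18, 178.18], [-50.72, 133.34], [12.68, 142.11], [-81.47, 261.47], [9.98, 163.14], [-165.26, 165.26]. Speed limits (degrees/s): [136.94, 136.94, 180, 180, 180, 180].

INTERFACE

Orientations are given as a 3x3 rotation matrix whose columns are the frame's x, y, z axes.
In Python, from rig import telemetry, get_image, camera_params, close_job, env gives the robot as it stands.
- The arm moves only by the tool apply_moves, never from a script. Its argument "motion" is a list of rows, each an object of numbers: "tx", "ty", "tz": the shift along the tool's x, y, z in cm; "turn": the turn about the tool's z in degrees; "jaw": the gripper's target within -1 to 1 (fully open at 1, half-way at 0, shut at -1). In form: [{"tx": .., "ty": .., "tz": .., "turn": .., "jaw": ..}, ...]. A call has 1 to 5 rows; each row is the pose to reach, as a shift and turn from the pose measured when the call began, along the tool's axes at that moment; what a row does not reach only later rows make up. A row lasts 1/12 s, in which the tool goes at most 41.7 mm and 7.16 degrees, less where a joint would pass 70% of its speed; a pose out of reach is approached as far as the arm can. A call with a gripper value outside its range is refused whole. The fingers move at their own pace and stop on an object; "squeeze" is the grip in N (left out, the last holds). Time passes only in rows, so rows that repeat a pose let the fingers close. It gives the time, the measured TCP pose, the force and the opening at its end, in the units of the state.
- telemetry.observe(): the state, without advancing time (a new reading comes with each control period).
- get_image(name): name is "scene" or "top" or "wrist"; returns (picture, depth): 384x512x3 uint8, red, green, blue; 384x512 float32, m along the optical axis (not along the pixel's ray), 0 where there is no reading.
- camera_params(name): a dict with "fx", "fy", "cx", "cy" (pixels), "rvec" (rotation vector, rad) and "tvec" (3), from world to camera coordinates, as OpenCV has them. Camera axes: x right, y down, z forward; pixel columns grow to the right and rows downward; lengths in m; the calibration is good to about 2 mm. A picture is of the moment at which its call begins: read the wrist's pose just before it. camera_params takes no time and is no camera call; for the wrist camera it gives the pose at the moment of the call.
- close_job(): hands the job in, once; it reports no verdict.
The state is a dict: "time_s": time; "q": joint angles; "qvel": joint speeds; "joint_efforts": joint torques, N m; "position": TCP position; "tool_rot": TCP orientation; "ft_force": force on the tool from outside, world axes, zero at the start; "wrist_torque": the same for the moment, N m; "grip_width": finger opening in m.
Only numpy, scipy, OpenCV 4.12 (cv2) and the standard library are available. Lean on these libraries where they do the work, as an engineer would, in place of code of your own. Each camera call takes 0.05 s, during which the arm holds its last target. There are 200 camera calls.

TASK

The carriage on the slide rail has rusted fast at the end of its travel: work it free with short back-and-forth strokes, going right back to the end each time, until it runs. Slide it along until its pointer stands opposite the point of the index mark, then press the clamp lever fully down and let go, with the carriage still on the mark. Leave the loose things around the rail where they are.

Things in the scene. Friction and masses are not known exactly. Their poses are not given: they have to be found in the camera images.
- rail: slide rail: grey foot plate 360 x 115 mm with a dark steel rail, fixed to the bench. Origin on the bench top under the rail's middle line (plate edges at own x = +-180, y = -45 and +70 mm). Its x axis is the line of travel, from the rusted end to the free end, pointing to the robot's right within about 0.25 rad; z up. The carriage's middle lies at rail x = -0.11 + its joint value
- carriage (a joint): carriage's distance (m) along rail +x from its end stop at the rusted end, 0 to 0.215; starts near 0.008. Moves with 5 to 12 N, stays where left. While seized it stops dead at 0.013 to 0.022: more force is useless. Push it back till it stops again (about 0.002), then draw it forward; each such stroke gains about 2 mm, and after 2 to 4 dead stops it runs free
- fin (a point): point to grasp on the upright steel fin on the carriage, in its middle plane, 20 mm below its top. The fin is 14 mm thick along the rail, 50 mm wide across it, and stands on the carriage's flat top (58 mm above the bench) up to 107 mm. The carriage is 90 mm long along the rail, 70 mm wide; 38 mm of flat top lie either side of the fin
- pointer (a point): tip of the small triangular pointer on the carriage's side away from the robot, in the fin's middle plane, 55 mm above the bench; moves with the carriage
- mark (a point): tip of the triangular point of the index mark, a slim dark steel post 58 mm tall fixed on the rail's ledge on the side away from the robot, pointing at the carriage. The carriage is on the mark when pointer and mark lie at the same place along the rail's x axis, tips then 2 mm apart. It stands where the carriage joint would read 0.09 to 0.16
- lever (a joint): angle (rad) of the clamp lever: near 0 loose, standing up and outward at 50 degrees to the bench; 0.87 fully down against its stop, level. It is pressed down with about 5 N at its grip and stays where it is left
- lever_pivot (a point): the clamp lever's hinge, on the side of the carriage towards the robot, in the fin's middle plane, 43 mm from the rail's middle line, 48 mm above the bench. The hinge line is parallel to the rail
- lever_grip (a point): middle line of the lever's black grip, 60 mm from the pivot; the lever ends 82 mm from the pivot, sticks out away from the rail towards the robot and is 11 mm thick and 20 mm wide at the grip. Pressed fully down, this point is level with the pivot, its top 54 mm above the bench
- pencil: a red pencil 142 x 7 mm lying beside the rail on the robot's side; bystander
- marker_1: a white and black felt marker 157 x 17 x 19 mm lying beside the rail on the robot's side; bystander
- forceps_1: steel forceps 142 x 17 x 9 mm lying beside the rail on the far side; bystander
- petri_lid_1: a shallow glass dish lid, 78 mm across and 12 mm tall, lying upside down to the right of the rail; bystander

How it is judged (in metres and radians):
On the way, in this order (a step that is already met when the one before it is completed fails the run):
1. the carriage has been worked free and run out past 45 mm (value of joint carriage above 0.045 m), for 0.1 s.
2. the carriage's pointer is within 4 mm of the index mark along the rail, the lever still loose (x of pointer in the frame of mark between -0.004 and 0.004 m and value of joint lever below 0.5 rad), for 0.2 s.
3. the clamp lever is pressed down (value of joint lever above 0.75 rad), for 0.1 s.
At the end, for the whole second after the job is handed in: the carriage's pointer is within 4 mm of the index mark's point along the rail and the clamp lever is down (over 0.75 of its 0.87 rad) (x of pointer in the frame of mark between -0.004 and 0.004 m and value of joint lever above 0.75 rad); the robot touches nothing.
It fails at once if a loose bystander was moved by more than 30 mm (distance of any of pencil, marker_1, forceps_1, petri_lid_1 from where it was at the start of the episode above 0.03 m).
It also fails if it takes over 58 s, if anything falls off the work surface, if the arm or the gripper's body presses on something with over 40 N, if the wrist force passes 120 N, or if a joint passes its speed limit or range.

## Working session

There is one attempt and no reset: what is moved stays moved. The work goes in short steps, Python scripts to look and compute and a tool call to move; the robot and the scene stay as the last step left them, time stands still between calls to the robot, and variables do not carry over. Pictures are saved under pics/ and viewed, about 8 in all and at most 12, crops included, and the job is handed in when it is done.

Besides the shell and the picture viewer there is one more tool, called after "Call:" as a command line: name --argument value ..., lists and objects as JSON in quotes. apply_moves: Moves the arm, as the interface text tells. Its arguments: {"type":"object","properties":{"motion":{"type":"array"},"squeeze":{"type":"number"}},"required":["motion"]}

```bash
ls; mkdir -p pics; cat > h.py <<'E'
import numpy as np, cv2
from rig import telemetry, get_image, camera_params, close_job, env
def cam(n):
    p=camera_params(n); R=cv2.Rodrigues(np.array(p['rvec'],float))[0]; t=np.array(p['tvec'],float).ravel()
    return p,R,t
def ray(p,u,v,z):
    P,R,t=p; d=R.T@np.array([(u-P['cx'])/P['fx'],(v-P['cy'])/P['fy'],1]); c=-R.T@t
    return c+d*(z-c[2])/d[2]
def proj(p,X):
    P,R,t=p; c=R@np.array(X)+t; return np.array([P['fx']*c[0]/c[2]+P['cx'],P['fy']*c[1]/c[2]+P['cy']])
def cloud(p,D):
    P,R,t=p; v,u=np.indices(D.shape); c=np.stack([(u-P['cx'])/P['fx']*D,(v-P['cy'])/P['fy']*D,D],-1)
    return (c-t)@R
E
python3 - <<'E'
from h import *
s=telemetry.observe(); print({k:np.round(v,3).tolist() for k,v in s.items()})
for n in ['scene','top']:
    I,D=get_image(n); np.savez(n,I=I,D=D); p=cam(n); print(n,-p[1].T@p[2],p[1][2],p[0]['fx'])
    cv2.imwrite(f'pics/{n}0.png',cv2.resize(I[:,:,::-1],(768,576)))
E
```

```text
pics
{'time_s': 0.0, 'q': [-88.599, 21.84, 74.384, 0.002, 83.857, -12.336], 'qvel': [-0.02, -0.052, -0.041, -0.074, 0.026, -0.055], 'joint_efforts': [-0.001, -44.846, -23.128, -0.0, 0.005, -0.0], 'position': [0.131, -0.534, 0.248], 'tool_rot': [[0.971, 0.237, 0.0], [0.237, -0.971, 0.001], [0.0, -0.001, -1.0]], 'ft_force': [0.303, 0.087, 0.312], 'wrist_torque': [-0.005, -0.005, -0.019], 'grip_width': 0.086}
scene [ 0.01922258 -0.94383004  0.61175165] [ 0.53464846  0.67758016 -0.50501105] 465.54861121181773
top [ 0.4014908  -0.26202759  0.90132939] [ 0.17981273 -0.02112923 -0.98347391] 369.8501771087032
```

View pics/scene0.png

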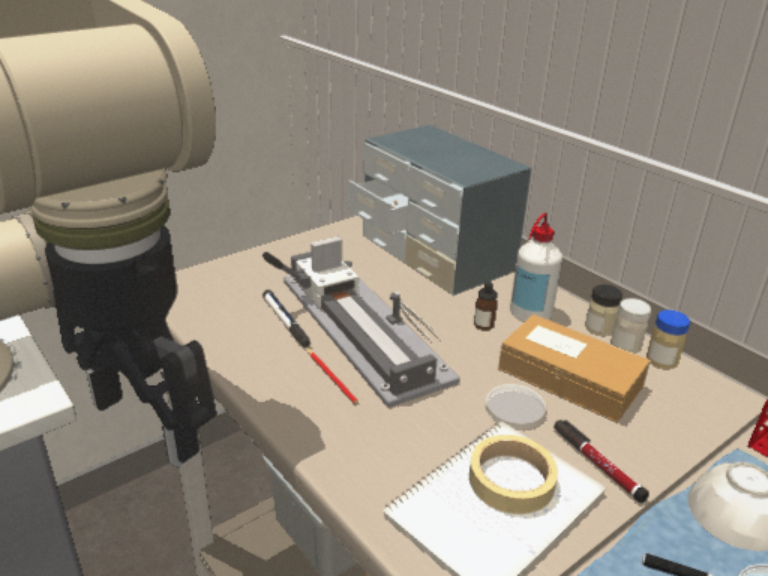

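View pics/top0.png

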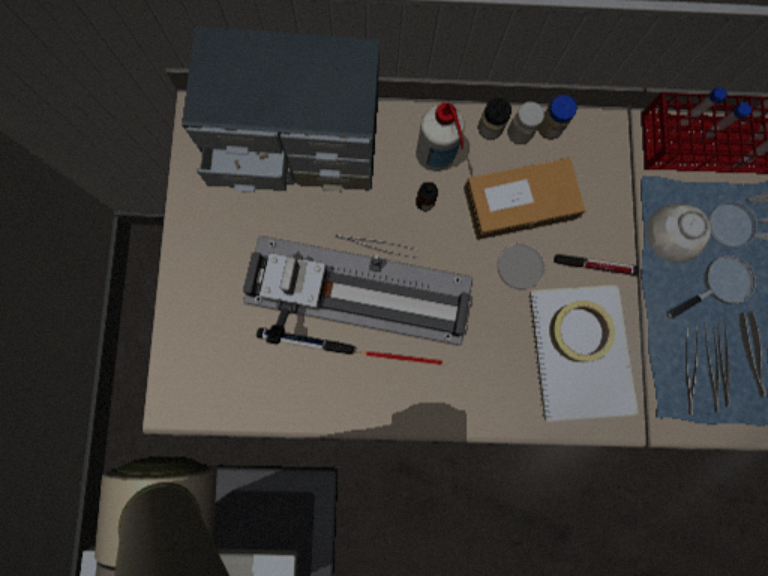

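Scene: plate spans roughly (258,237)-(472,277)-(463,344)-(244,303) in the enlarged top view. The carriage is at its left end, with the fin at (288,273), the lever at (280,322) and the index post at (377,263). The marker and pencil lie below the rail, the forceps above.

```bash
python3 - <<'E'
from h import *
d=np.load('top.npz'); I,D=d['I'],d['D']; p=cam('top'); C=cloud(p,D)
sub=np.zeros(D.shape,bool); sub[150:240,155:322]=1
hsv=cv2.cvtColor(I,cv2.COLOR_RGB2HSV)
print('bench z',np.median(C[270:280,150:250,2]), 'sat bench',hsv[275,150],'plate',hsv[205,180:190,1].tolist(), C[218:222,260:275,2].mean())
m=(sub&(C[...,2]>0.005)&(C[...,2]<0.04)).astype(np.uint8)
m=cv2.morphologyEx(m,cv2.MORPH_CLOSE,np.ones((9,9)))
m=cv2.morphologyEx(m,cv2.MORPH_OPEN,np.ones((7,7)))
c=max(cv2.findContours(m,0,2)[0],key=cv2.contourArea); r=cv2.minAreaRect(c); b=cv2.boxPoints(r); print(r,b*1.5)
zp=np.median(C[...,2][m>0]);print('zp',zp)
W=np.array([ray(p,u,v,0.01)[:2] for u,v in b]); print(W, [np.linalg.norm(W[i]-W[i-1]) for i in range(4)])
# fin & carriage top & post
for lo,hi in [(0.098,0.115),(0.05,0.066)]:
    k=(sub&(C[...,2]>lo)&(C[...,2]<hi)).astype(np.uint8); n,l,st,ce=cv2.connectedComponentsWithStats(k)
    for i in range(1,n):
        if st[i,4]>8: q=C[l==i]; print(lo,st[i],np.round(q.mean(0),4),cv2.minAreaRect((q[:,:2]*1000).astype(np.float32)))
v=cv2.resize(I[145:245,150:325,::-1],None,fx=4.5,fy=4.5,interpolation=cv2.INTER_CUBIC); cv2.imwrite('pics/topcrop.png',cv2.convertScaleAbs(v,alpha=1.5))
E
```

```text
bench z 1.0648483737659999e-05 sat bench [ 18  42 133] plate [11, 13, 25, 18, 20, 11, 27, 12, 11, 16] 0.011241822962381832
((240.48565673828125, 186.5732879638672), (146.20614624023438, 59.267581939697266), 11.070202827453613) [[244.5792  302.42856]
 [261.6493  215.1814 ]
 [476.87778 257.29132]
 [459.80768 344.53845]]
zp 0.014103935915406504
[[ 0.53292614 -0.0575566 ]
 [ 0.68039454 -0.07492954]
 [ 0.62123953 -0.43443024]
 [ 0.47596082 -0.40667307]] [np.float64(0.3537334507226343), np.float64(0.1484882054588173), np.float64(0.36433509963894206), np.float64(0.1479066029021326)]
0.098 [187 171  11  23 155] [ 0.5643 -0.1386  0.106 ] ((565.414794921875, -137.9633026123047), (14.19963264465332, 49.30590057373047), 80.81661987304688)
0.098 [177 220  11   9  73] [ 0.4713 -0.1234  0.1037] ((472.2532958984375, -122.96794891357422), (19.281572341918945, 18.699310302734375), 79.18678283691406)
0.05 [162 168  12  27 145] [ 0.5757 -0.0737  0.0522] ((575.951416015625, -73.5054931640625), (13.67089557647705, 64.4846420288086), 80.57508087158203)
0.05 [ 173  168   44   43 1094] [ 0.5606 -0.1392  0.0579] ((558.4483032226562, -136.69073486328125), (95.31108856201172, 100.76853942871094), 80.13282012939453)
0.05 [247 169   7   7  32] [ 0.6019 -0.2655  0.0586] ((602.1705322265625, -265.9299621582031), (10.9452486038208, 14.221643447875977), 36.265777587890625)
0.05 [303 195  10  28 138] [ 0.524  -0.4022  0.052 ] ((522.3486938476562, -402.1636962890625), (13.737661361694336, 63.86656951904297), 81.3592300415039)
```

View pics/topcrop.png

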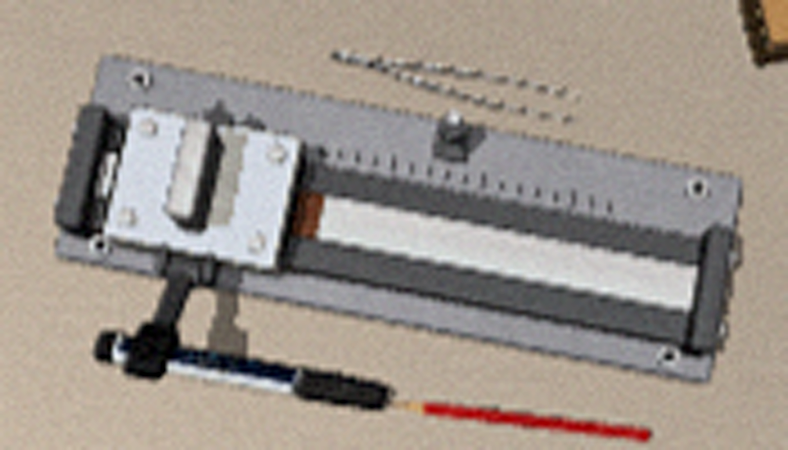

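Call:
apply_moves --motion '[{"tx":51.5,"ty":-28.1,"tz":2,"turn":22.7,"jaw":0.2},{"tx":51.5,"ty":-28.1,"tz":2,"turn":22.7,"jaw":0.2},{"tx":51.5,"ty":-28.1,"tz":2,"turn":22.7,"jaw":0.2},{"tx":51.5,"ty":-28.1,"tz":2,"turn":22.7,"jaw":0.2},{"tx":51.5,"ty":-28.1,"tz":2,"turn":22.7,"jaw":0.2}]' --squeeze 60

```text
time_s: 0.52
position: [0.2817, -0.3959, 0.2411]
tool_rot: [[0.987, -0.159, -0.0], [-0.159, -0.987, 0.002], [-0.0, -0.002, -1.0]]
ft_force: [0.2, -0.9, -0.7]
grip_width: 0.0514
```

```bash
cat >> h.py <<'E'
U=np.array([-.1556,-.9878,0]); V=np.array([.9878,-.1556,0]); O=np.array([.5499,-.23795,0])
def to(x,y,z,yaw=-8.95):
    s=telemetry.observe(); R=np.array(s['tool_rot']); P=np.array(s['position'])
    d=R.T@(np.array([x,y,z])-P)*100; a=np.degrees(np.arctan2(R[1,0],R[0,0]))
    print('t',round(s['time_s'],2),'P',P.round(4),'rail',((P-O)@U).round(4),((P-O)@V).round(4),'shift',d.round(2),'turn',round(a-yaw,2),'F',np.round(s['ft_force'],1),'grip',round(s['grip_width'],4))
E
python3 -c "
from h import *
to(.5647,-.1385,.22)"
```

```text
t 0.52 P [ 0.2817 -0.3959  0.2411] rail 0.1978 -0.2404 shift [ 23.86 -29.9    2.15] turn -0.18 F [ 0.2 -0.9 -0.7] grip 0.0514
```

Call:
apply_moves --motion '[{"tx":23.9,"ty":-29.9,"tz":2.2},{"tx":23.9,"ty":-29.9,"tz":2.2},{"tx":23.9,"ty":-29.9,"tz":2.2},{"tx":23.9,"ty":-29.9,"tz":2.2},{"tx":23.9,"ty":-29.9,"tz":2.2}]'

```text
invalid input
```

```bash
python3 -c "
from h import *
to(.5647,-.1385,.2)"
```

```text
t 0.52 P [ 0.2817 -0.3959  0.2411] rail 0.1978 -0.2404 shift [ 23.86 -29.9    4.15] turn -0.18 F [ 0.2 -0.9 -0.7] grip 0.0514
```

All keys are needed in each row.

Call:
apply_moves --motion '[{"tx":23.9,"ty":-29.9,"tz":3,"turn":0,"jaw":0.2},{"tx":23.9,"ty":-29.9,"tz":3,"turn":0,"jaw":0.2},{"tx":23.9,"ty":-29.9,"tz":3,"turn":0,"jaw":0.2},{"tx":23.9,"ty":-29.9,"tz":3,"turn":0,"jaw":0.2},{"tx":23.9,"ty":-29.9,"tz":3,"turn":0,"jaw":0.2}]'

```text
time_s: 0.93
position: [0.4355, -0.2558, 0.225]
tool_rot: [[0.987, -0.159, -0.001], [-0.159, -0.987, 0.002], [-0.001, -0.002, -1.0]]
ft_force: [0.5, -1.8, -0.6]
grip_width: 0.0512
```

```bash
python3 -c "
from h import *
to(.5647,-.1385,.2)"
```

```text
t 0.93 P [ 0.4355 -0.2558  0.225 ] rail 0.0355 -0.1103 shift [ 10.9  -13.63   2.52] turn -0.19 F [ 0.5 -1.8 -0.6] grip 0.0512
```

Call:
apply_moves --motion '[{"tx":10.9,"ty":-13.6,"tz":2.5,"turn":0,"jaw":0.2},{"tx":10.9,"ty":-13.6,"tz":2.5,"turn":0,"jaw":0.2},{"tx":10.9,"ty":-13.6,"tz":2.5,"turn":0,"jaw":0.2},{"tx":10.9,"ty":-13.6,"tz":2.5,"turn":0,"jaw":0.2},{"tx":10.9,"ty":-13.6,"tz":2.5,"turn":0,"jaw":0.2}]'

```text
time_s: 1.35
position: [0.5672, -0.1347, 0.1986]
tool_rot: [[0.988, -0.155, -0.001], [-0.155, -0.988, 0.004], [-0.002, -0.004, -1.0]]
ft_force: [-0.9, 0.1, -0.4]
grip_width: 0.0511
```

```bash
python3 -c "
from h import *
to(.5647,-.1385,.085)
I,D=get_image('wrist'); p=cam('wrist'); np.savez('w1',I=I,D=D,R=p[1],t=p[2])
print(-p[1].T@p[2])
C=cloud(p,D)
for lo,hi in [(0.1,0.115),(0.05,0.066)]:
    k=((C[...,2]>lo)&(C[...,2]<hi)).astype(np.uint8); n,l,st,ce=cv2.connectedComponentsWithStats(k)
    for i in range(1,n):
        if st[i,4]>60: q=C[l==i]; r=cv2.minAreaRect((q[:,:2]*1000).astype(np.float32)); w=np.array([*r[0],0])/1000-O; print(lo,st[i],r,'rail',w@U,w@V)
cv2.imwrite('pics/w1.png',I[:,:,::-1])"
```

```text
t 1.35 P [ 0.5672 -0.1347  0.1986] rail -0.1047 0.001 shift [-0.16  0.45 11.36] turn 0.04 F [-0.9  0.1 -0.4] grip 0.0511
[ 0.64175387 -0.14679137  0.32392978]
0.1 [  0   0  77  10 395] ((704.7879638671875, -26.92774772644043), (45.103477478027344, 1.5212180614471436), 86.13922882080078) rail -0.2325483479735565 0.12016326825424185
0.1 [ 254  167   21   72 1438] ((563.7979125976562, -139.37237548828125), (13.657456398010254, 49.70412063598633), 81.11627960205078) rail -0.09953749269287109 -0.001610320310058682
0.1 [250 311  26  20 432] ((470.152099609375, -124.37559509277344), (19.264314651489258, 13.221719741821289), 82.04703521728516) rail -0.09978002386657714 -0.0964471534094239
0.05 [409 104  24  23 362] ((600.5048217773438, -266.225830078125), (15.089826583862305, 13.27033805847168), 36.16694259643555) rail 0.020056754682617202 0.05438716211181637
0.05 [ 204  129  119  129 8683] ((555.9022216796875, -137.88247680664062), (95.07583618164062, 105.31011199951172), 80.64110565185547) rail -0.09978064510375977 -0.009641512033691457
0.05 [ 173  143   21   76 1173] ((574.255126953125, -74.55341339111328), (13.756843566894531, 64.40682983398438), 80.62972259521484) rail -0.16519280600616454 -0.0013665144720459799
```

View pics/w1.png

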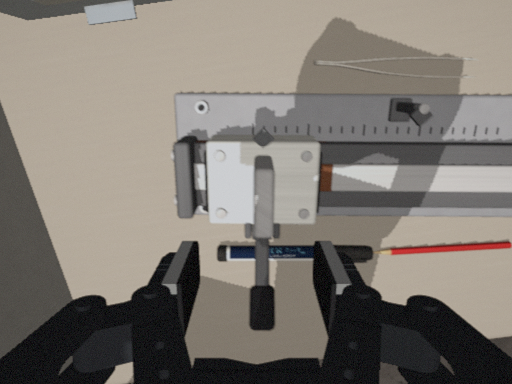

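The carriage, fin, lever and post are all in view and match the expected sizes and heights. Fin centre is at world (0.5638, -0.1394). Next I descend and grip it.

Call:
apply_moves --motion '[{"tx":-0.25,"ty":0.5,"tz":4,"turn":0,"jaw":0.2},{"tx":-0.25,"ty":0.5,"tz":8,"turn":0,"jaw":0.2},{"tx":-0.25,"ty":0.5,"tz":11.3,"turn":0,"jaw":0.2},{"tx":-0.25,"ty":0.5,"tz":11.3,"turn":0,"jaw":0.2},{"tx":-0.25,"ty":0.5,"tz":11.3,"turn":0,"jaw":0.2}]'

```text
time_s: 1.82
position: [0.5628, -0.1397, 0.0852]
tool_rot: [[0.988, -0.155, -0.004], [-0.155, -0.988, 0.005], [-0.005, -0.004, -1.0]]
ft_force: [0.4, -1.0, 0.4]
grip_width: 0.0511
```

```bash
python3 -c "
from h import *
to(.5638,-.1394,.085)"
```

```text
t 1.82 P [ 0.5628 -0.1397  0.0852] rail -0.099 -0.0026 shift [ 0.1  -0.05  0.02] turn 0.03 F [ 0.4 -1.   0.4] grip 0.0511
```

Call:
apply_moves --motion '[{"tx":0.1,"ty":0,"tz":0,"turn":0,"jaw":-1},{"tx":0.1,"ty":0,"tz":0,"turn":0,"jaw":-1},{"tx":0.1,"ty":0,"tz":0,"turn":0,"jaw":-1},{"tx":0.1,"ty":0,"tz":0,"turn":0,"jaw":-1},{"tx":0.1,"ty":0,"tz":0,"turn":0,"jaw":-1}]' --squeeze 60

```text
time_s: 2.23
position: [0.5646, -0.1403, 0.0874]
tool_rot: [[0.988, -0.156, -0.001], [-0.156, -0.988, 0.003], [-0.001, -0.003, -1.0]]
ft_force: [-1.0, 0.9, 6.1]
grip_width: 0.0131
```

```bash
python3 -c "
from h import *
to(.5638,-.1394,.085)"
```

```text
t 2.23 P [ 0.5646 -0.1403  0.0874] rail -0.0987 -0.0007 shift [-0.09 -0.08  0.24] turn 0.0 F [-1.   0.9  6.1] grip 0.0131
```

Call:
apply_moves --motion '[{"tx":0,"ty":0.3,"tz":0,"turn":0,"jaw":-1},{"tx":0,"ty":0.6,"tz":0,"turn":0,"jaw":-1},{"tx":0,"ty":0.9,"tz":0,"turn":0,"jaw":-1},{"tx":0,"ty":0.9,"tz":0,"turn":0,"jaw":-1}]'

```text
time_s: 2.57
position: [0.5635, -0.1466, 0.0875]
tool_rot: [[0.988, -0.156, 0.0], [-0.156, -0.988, 0.008], [-0.001, -0.008, -1.0]]
ft_force: [5.5, 16.2, -5.1]
grip_width: 0.0133
```

```bash
python3 -c "
from h import *
to(.5638,-.1394,.087)"
```

```text
t 2.57 P [ 0.5635 -0.1466  0.0875] rail -0.0923 -0.0008 shift [-0.08 -0.72  0.05] turn -0.0 F [ 5.5 16.2 -5.1] grip 0.0133
```

Call:
apply_moves --motion '[{"tx":0,"ty":0.4,"tz":0,"turn":0,"jaw":-1},{"tx":0,"ty":0.4,"tz":0,"turn":0,"jaw":-1}]'

```text
time_s: 2.73
position: [0.5635, -0.1468, 0.0875]
tool_rot: [[0.988, -0.155, 0.002], [-0.155, -0.988, 0.015], [-0.001, -0.015, -1.0]]
ft_force: [6.8, 22.7, -5.1]
grip_width: 0.0136
```

Call:
apply_moves --motion '[{"tx":0,"ty":-0.5,"tz":0,"turn":0,"jaw":-1},{"tx":0,"ty":-1.0,"tz":0,"turn":0,"jaw":-1},{"tx":0,"ty":-1.5,"tz":0,"turn":0,"jaw":-1},{"tx":0,"ty":-1.8,"tz":0,"turn":0,"jaw":-1},{"tx":0,"ty":-1.8,"tz":0,"turn":0,"jaw":-1}]'

```text
time_s: 3.15
position: [0.566, -0.1317, 0.0875]
tool_rot: [[0.988, -0.155, 0.001], [-0.155, -0.988, 0.009], [-0.001, -0.009, -1.0]]
ft_force: [-1.4, -14.8, -12.9]
grip_width: 0.0131
```

```bash
python3 -c "
from h import *
to(.5638,-.1394,.087)"
```

```text
t 3.15 P [ 0.566  -0.1317  0.0875] rail -0.1074 -0.0007 shift [-0.1   0.79  0.05] turn 0.02 F [ -1.4 -14.8 -12.9] grip 0.0131
```

Call:
apply_moves --motion '[{"tx":0,"ty":-0.4,"tz":0,"turn":0,"jaw":-1},{"tx":0,"ty":-0.4,"tz":0,"turn":0,"jaw":-1}]'

```text
time_s: 3.32
position: [0.566, -0.1316, 0.0875]
tool_rot: [[0.988, -0.156, -0.001], [-0.156, -0.988, 0.002], [-0.001, -0.002, -1.0]]
ft_force: [-3.9, -21.8, -10.2]
grip_width: 0.0133
```

Call:
apply_moves --motion '[{"tx":0,"ty":0.5,"tz":0,"turn":0,"jaw":-1},{"tx":0,"ty":1.0,"tz":0,"turn":0,"jaw":-1},{"tx":0,"ty":1.5,"tz":0,"turn":0,"jaw":-1},{"tx":0,"ty":2.0,"tz":0,"turn":0,"jaw":-1},{"tx":0,"ty":2.1,"tz":0,"turn":0,"jaw":-1}]'

```text
time_s: 3.73
position: [0.5631, -0.1489, 0.0875]
tool_rot: [[0.988, -0.156, 0.0], [-0.156, -0.988, 0.009], [-0.001, -0.009, -1.0]]
ft_force: [9.3, 25.3, -4.1]
grip_width: 0.0132
```

Call:
apply_moves --motion '[{"tx":0,"ty":0.5,"tz":0,"turn":0,"jaw":-1},{"tx":0,"ty":0.5,"tz":0,"turn":0,"jaw":-1}]'

```text
time_s: 3.9
position: [0.5631, -0.149, 0.0875]
tool_rot: [[0.988, -0.155, 0.002], [-0.155, -0.988, 0.018], [-0.001, -0.018, -1.0]]
ft_force: [9.7, 28.2, -4.2]
grip_width: 0.0133
```

```bash
python3 -c "
from h import *
to(.5638,-.1394,.087)"
```

```text
t 3.9 P [ 0.5631 -0.149   0.0875] rail -0.0899 -0.0008 shift [-0.08 -0.96  0.07] turn 0.03 F [ 9.7 28.2 -4.2] grip 0.0133
```

Second dead stop is 2.2 mm further, as expected. Next stroke.

Call:
apply_moves --motion '[{"tx":0,"ty":-0.6,"tz":0,"turn":0,"jaw":-1},{"tx":0,"ty":-1.2,"tz":0,"turn":0,"jaw":-1},{"tx":0,"ty":-1.8,"tz":0,"turn":0,"jaw":-1},{"tx":0,"ty":-2.0,"tz":0,"turn":0,"jaw":-1},{"tx":0,"ty":-2.1,"tz":0,"turn":0,"jaw":-1}]'

```text
time_s: 4.32
position: [0.566, -0.1317, 0.0876]
tool_rot: [[0.988, -0.155, 0.001], [-0.155, -0.988, 0.011], [-0.001, -0.011, -1.0]]
ft_force: [-2.9, -22.0, -13.9]
grip_width: 0.0133
```

Call:
apply_moves --motion '[{"tx":0,"ty":-0.4,"tz":0,"turn":0,"jaw":-1},{"tx":0,"ty":-0.4,"tz":0,"turn":0,"jaw":-1}]'

```text
time_s: 4.48
position: [0.566, -0.1317, 0.0875]
tool_rot: [[0.988, -0.156, -0.001], [-0.156, -0.988, 0.004], [-0.001, -0.004, -1.0]]
ft_force: [-3.4, -21.9, -11.4]
grip_width: 0.0134
```

Call:
apply_moves --motion '[{"tx":0,"ty":0.6,"tz":0,"turn":0,"jaw":-1},{"tx":0,"ty":1.2,"tz":0,"turn":0,"jaw":-1},{"tx":0,"ty":1.8,"tz":0,"turn":0,"jaw":-1},{"tx":0,"ty":2.3,"tz":0,"turn":0,"jaw":-1},{"tx":0,"ty":2.3,"tz":0,"turn":0,"jaw":-1}]'

```text
time_s: 4.9
position: [0.5628, -0.1509, 0.0875]
tool_rot: [[0.988, -0.156, 0.0], [-0.156, -0.988, 0.011], [-0.001, -0.011, -1.0]]
ft_force: [7.3, 20.4, -5.2]
grip_width: 0.0131
```

Call:
apply_moves --motion '[{"tx":0,"ty":0.5,"tz":0,"turn":0,"jaw":-1},{"tx":0,"ty":0.5,"tz":0,"turn":0,"jaw":-1}]'

```text
time_s: 5.07
position: [0.5628, -0.151, 0.0875]
tool_rot: [[0.988, -0.155, 0.002], [-0.155, -0.988, 0.02], [-0.001, -0.02, -1.0]]
ft_force: [9.5, 27.7, -5.6]
grip_width: 0.0131
```

Third dead stop. Next stroke.

Call:
apply_moves --motion '[{"tx":0,"ty":-0.6,"tz":0,"turn":0,"jaw":-1},{"tx":0,"ty":-1.2,"tz":0,"turn":0,"jaw":-1},{"tx":0,"ty":-1.8,"tz":0,"turn":0,"jaw":-1},{"tx":0,"ty":-2.2,"tz":0,"turn":0,"jaw":-1},{"tx":0,"ty":-2.3,"tz":0,"turn":0,"jaw":-1}]'

```text
time_s: 5.48
position: [0.566, -0.1316, 0.0876]
tool_rot: [[0.988, -0.155, 0.001], [-0.155, -0.988, 0.013], [-0.001, -0.013, -1.0]]
ft_force: [-2.3, -21.9, -15.3]
grip_width: 0.0128
```

Call:
apply_moves --motion '[{"tx":0,"ty":-0.4,"tz":0,"turn":0,"jaw":-1},{"tx":0,"ty":-0.4,"tz":0,"turn":0,"jaw":-1}]'

```text
time_s: 5.65
position: [0.566, -0.1315, 0.0875]
tool_rot: [[0.988, -0.156, -0.001], [-0.156, -0.988, 0.006], [-0.002, -0.006, -1.0]]
ft_force: [-3.5, -21.2, -11.3]
grip_width: 0.0132
```

Call:
apply_moves --motion '[{"tx":0,"ty":0.6,"tz":0,"turn":0,"jaw":-1},{"tx":0,"ty":1.2,"tz":0,"turn":0,"jaw":-1},{"tx":0,"ty":1.8,"tz":0,"turn":0,"jaw":-1},{"tx":0,"ty":2.4,"tz":0,"turn":0,"jaw":-1},{"tx":0,"ty":2.5,"tz":0,"turn":0,"jaw":-1}]'

```text
time_s: 6.07
position: [0.5625, -0.1529, 0.0875]
tool_rot: [[0.988, -0.156, 0.0], [-0.156, -0.988, 0.013], [-0.002, -0.013, -1.0]]
ft_force: [7.8, 25.7, -3.9]
grip_width: 0.0132
```

Call:
apply_moves --motion '[{"tx":0,"ty":0.5,"tz":0,"turn":0,"jaw":-1},{"tx":0,"ty":0.5,"tz":0,"turn":0,"jaw":-1}]'

```text
time_s: 6.23
position: [0.5624, -0.153, 0.0875]
tool_rot: [[0.988, -0.155, 0.002], [-0.155, -0.988, 0.022], [-0.001, -0.022, -1.0]]
ft_force: [10.1, 28.8, -5.3]
grip_width: 0.0134
```

Fourth dead stop; it should run after this one.

Call:
apply_moves --motion '[{"tx":0,"ty":-0.6,"tz":0,"turn":0,"jaw":-1},{"tx":0,"ty":-1.2,"tz":0,"turn":0,"jaw":-1},{"tx":0,"ty":-1.8,"tz":0,"turn":0,"jaw":-1},{"tx":0,"ty":-2.4,"tz":0,"turn":0,"jaw":-1},{"tx":0,"ty":-2.5,"tz":0,"turn":0,"jaw":-1}]'

```text
time_s: 6.65
position: [0.566, -0.1315, 0.0876]
tool_rot: [[0.988, -0.154, 0.001], [-0.154, -0.988, 0.015], [-0.002, -0.015, -1.0]]
ft_force: [-2.5, -21.1, -16.0]
grip_width: 0.0131
```

Call:
apply_moves --motion '[{"tx":0,"ty":-0.4,"tz":0,"turn":0,"jaw":-1},{"tx":0,"ty":-0.4,"tz":0,"turn":0,"jaw":-1}]'

```text
time_s: 6.82
position: [0.566, -0.1315, 0.0876]
tool_rot: [[0.988, -0.155, -0.001], [-0.155, -0.988, 0.008], [-0.002, -0.008, -1.0]]
ft_force: [-3.5, -21.7, -12.7]
grip_width: 0.0134
```

Call:
apply_moves --motion '[{"tx":0,"ty":0.6,"tz":0,"turn":0,"jaw":-1},{"tx":0,"ty":1.2,"tz":0,"turn":0,"jaw":-1},{"tx":0,"ty":1.8,"tz":0,"turn":0,"jaw":-1},{"tx":0,"ty":2.4,"tz":0,"turn":0,"jaw":-1},{"tx":0,"ty":2.8,"tz":0,"turn":0,"jaw":-1}]'

```text
time_s: 7.23
position: [0.5615, -0.1588, 0.0875]
tool_rot: [[0.988, -0.156, -0.001], [-0.156, -0.988, 0.01], [-0.002, -0.01, -1.0]]
ft_force: [2.0, 5.4, -6.1]
grip_width: 0.0132
```

Call:
apply_moves --motion '[{"tx":0,"ty":0.5,"tz":0,"turn":0,"jaw":-1},{"tx":0,"ty":0.5,"tz":0,"turn":0,"jaw":-1}]'

```text
time_s: 7.4
position: [0.5606, -0.1642, 0.0875]
tool_rot: [[0.988, -0.156, -0.001], [-0.156, -0.988, 0.01], [-0.002, -0.01, -1.0]]
ft_force: [2.4, -0.5, -8.4]
grip_width: 0.013
```

Call:
apply_moves --motion '[{"tx":0,"ty":1.7,"tz":0,"turn":0,"jaw":-1},{"tx":0,"ty":3.4,"tz":0,"turn":0,"jaw":-1},{"tx":0,"ty":5.1,"tz":0,"turn":0,"jaw":-1},{"tx":0,"ty":6.8,"tz":0,"turn":0,"jaw":-1},{"tx":0,"ty":8.0,"tz":0,"turn":0,"jaw":-1}]'

```text
time_s: 7.82
position: [0.5477, -0.2436, 0.0875]
tool_rot: [[0.988, -0.156, -0.001], [-0.156, -0.988, 0.011], [-0.003, -0.011, -1.0]]
ft_force: [-2.1, 5.7, 0.7]
grip_width: 0.0134
```

Call:
apply_moves --motion '[{"tx":0,"ty":0,"tz":0,"turn":0,"jaw":-1}]'

```text
time_s: 7.9
position: [0.5473, -0.2456, 0.0876]
tool_rot: [[0.987, -0.158, -0.001], [-0.158, -0.987, 0.01], [-0.002, -0.01, -1.0]]
ft_force: [2.9, -4.8, -15.0]
grip_width: 0.0132
```

```bash
python3 -c "
from h import *
to(.5638,-.1394,.087)
I,D=get_image('wrist'); p=cam('wrist'); np.savez('w2',I=I,D=D,R=p[1],t=p[2])
cv2.imwrite('pics/w2.png',I[:,:,::-1])"
```

```text
t 7.9 P [ 0.5473 -0.2456  0.0876] rail 0.0079 -0.0014 shift [ -0.05 -10.74   0.16] turn -0.12 F [  2.9  -4.8 -15. ] grip 0.0132
```

View pics/w2.png

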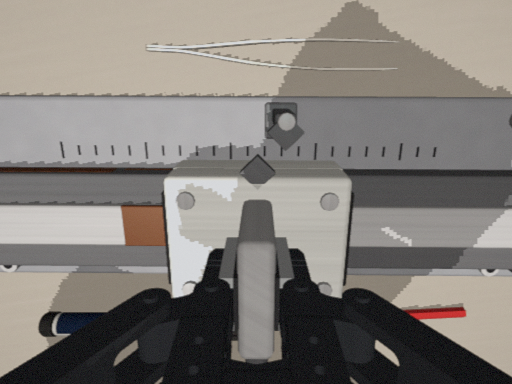

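The wrist view shows the pointer diamond tip near (258,155), with the index post at (286,122) and its triangle at (285,135). I'll zoom in.

```bash
python3 -c "
from h import *
d=np.load('w2.npz'); I=d['I'][95:195,225:325,::-1]
cv2.imwrite('pics/w2c.png',cv2.convertScaleAbs(cv2.resize(I,(600,600),interpolation=cv2.INTER_NEAREST),alpha=1.8))
p=(camera_params('wrist'),d['R'],d['t']); C=cloud(p,d['D']); np.set_printoptions(linewidth=250)
print((C[100:180:3,240:310:3,2]*1000).round().astype(int))"
```

```text
[[ 11  12  13  11  12  11  11  12  11  11  12  12  12  12  10  12  12  13  11  11  11  12  11  13]
 [ 13  12  12  11  13  12  12  10  11  18  17  18  16  17  17  18  17  18  16  12  11  11  12  12]
 [ 13  12  12  12  12  11  12  11  11  18  17  18  17  19  16  17  17  17  19  13  12  12  12  12]
 [ 12  11  12  12  12  11  12  12  15  18  18  22  27  27  26  25  27  18  19  12  10  13  12  12]
 [ 13  11  11  11  12  12  12  13  16  18  18  37  46  46  46  47  47  45  18  12  14  11  11  11]
 [ 11  13  12  12  11  12  10  12  17  18  18  42  54  54  60  61  61  60  54  13  12  12  13  12]
 [ 12  13  11  12  13  12  13  12  16  19  17  43  52  61  60  59  61  59  60  12  12  12  13  12]
 [ 12  12  12  13  12  12  11  12  17  17  17  44  54  61  60  60  60  61  60  12  11  14  11  12]
 [ 10  12  12  11  12  12  13  11  17  18  18  54  57  61  60  61  61  60  61  13  13  13  13  12]
 [ 11  13  11 213  12  12  13  12  17  16  53  57  57  59  60  60  61  61  59  59  12  12  12  11]
 [ 12  13  12  11  11  12  11  13  16  53  57  58  56  58  58  60  58  57  58  58  58  12  11  12]
 [ 11  13  
[... 873 characters left out ...]
3  12]
 [ 20  20  20  20  58  58  57  58  19  21  20  19  20  19  20  20  19  19  20  20  19  19  19  19]
 [ 27  27  27  59  57  58  57  57  58  27  28  27  27  27  28  28  27  27  26  27  26  28  27  26]
 [ 36  34  57  58  59  57  58  58  58  57  34  34  34  34  34  35  35  35  35  35  34  34  34  35]
 [ 42  59  59  58  57  57  57  58  58  57 213  41  42  41  41  40  40  41  41  42  41  42  40  41]
 [ 58  58  58  59  58  57  57  58  58  56  59  57  47  48  48  47  47  47  47  48  46  47  47  47]
 [ 53  58  57  57  58  59  57  57  58  58  57  54  54  53  53  53  53  53  53  52  53  52  54  54]
 [ 57  57  58  58  57  58  58  58  57  58  57  57  57  56  56  56  56  56  56  56  57  57  57  55]]
```

View pics/w2c.png

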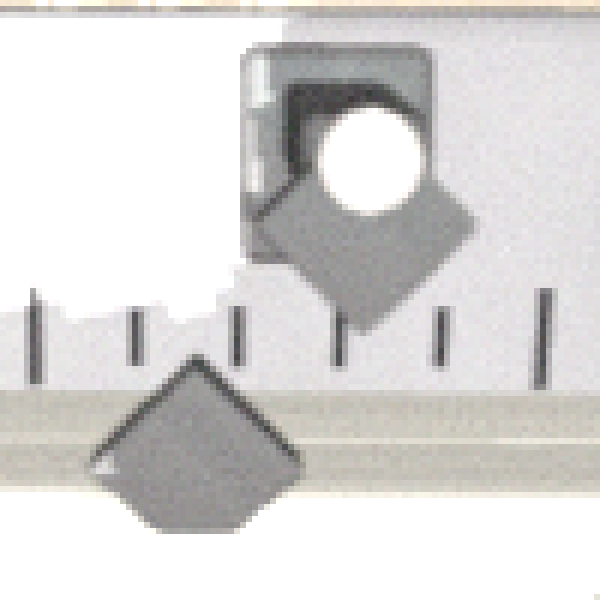

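```bash
python3 -c "
from h import *
d=np.load('w2.npz'); p=(camera_params('wrist'),d['R'],d['t'])
a=ray(p,257.6,155.3,.0577); b=ray(p,285.3,150.2,.0577)
for w in(a,b): print(w,(w-O)@U,(w-O)@V)
print((b-a)@U,(b-a)@V)
to(.5638,-.1394,.087)"
```

```text
[ 0.59113155 -0.25208423  0.0577    ] 0.007546167932381542 0.04292781170392827
[ 0.59151329 -0.26492668  0.0577    ] 0.020172537261992404 0.04530317487851278
0.012626369329610863 0.002375363174584503
t 7.95 P [ 0.5474 -0.2452  0.0875] rail 0.0075 -0.0013 shift [ -0.05 -10.7    0.15] turn -0.11 F [-1.  -5.4 -7. ] grip 0.0135
```

Call:
apply_moves --motion '[{"tx":0,"ty":0.6,"tz":0,"turn":0,"jaw":-1},{"tx":0,"ty":1.1,"tz":0,"turn":0,"jaw":-1},{"tx":0,"ty":1.27,"tz":0,"turn":0,"jaw":-1},{"tx":0,"ty":1.27,"tz":0,"turn":0,"jaw":-1},{"tx":0,"ty":1.27,"tz":0,"turn":0,"jaw":-1}]'

```text
time_s: 8.37
position: [0.5454, -0.2573, 0.0875]
tool_rot: [[0.988, -0.157, -0.001], [-0.157, -0.988, 0.009], [-0.002, -0.009, -1.0]]
ft_force: [-0.5, 2.5, -4.4]
grip_width: 0.0134
```

```bash
python3 -c "
from h import *
to(*(O+.0201*U-.001*V)[:2],.087)"
```

```text
t 8.37 P [ 0.5454 -0.2573  0.0875] rail 0.0198 -0.0014 shift [0.04 0.03 0.05] turn -0.08 F [-0.5  2.5 -4.4] grip 0.0134
```

Within 0.3 mm. Open slightly (fingers only), hold, then rise and look.

Call:
apply_moves --motion '[{"tx":0,"ty":0.02,"tz":0,"turn":0,"jaw":-1},{"tx":0,"ty":0.02,"tz":0,"turn":0,"jaw":0.0},{"tx":0,"ty":0.02,"tz":0,"turn":0,"jaw":0.0},{"tx":0,"ty":0.02,"tz":0,"turn":0,"jaw":0.0},{"tx":0,"ty":0.02,"tz":0,"turn":0,"jaw":0.0}]'

```text
time_s: 8.78
position: [0.5456, -0.2577, 0.088]
tool_rot: [[0.988, -0.157, 0.0], [-0.157, -0.988, 0.009], [-0.001, -0.009, -1.0]]
ft_force: [-0.2, -0.2, -0.2]
grip_width: 0.0427
```

Call:
apply_moves --motion '[{"tx":0,"ty":0,"tz":-2,"turn":0,"jaw":0.0},{"tx":0,"ty":0,"tz":-5,"turn":0,"jaw":0.0},{"tx":0,"ty":0,"tz":-8.0,"turn":0,"jaw":0},{"tx":0,"ty":0,"tz":-8,"turn":0,"jaw":0},{"tx":0,"ty":0,"tz":-8,"turn":0,"jaw":0}]'

```text
time_s: 9.2
position: [0.5461, -0.2588, 0.1697]
tool_rot: [[0.988, -0.157, 0.003], [-0.157, -0.988, 0.006], [0.002, -0.007, -1.0]]
ft_force: [-0.1, 0.8, -0.8]
grip_width: 0.0429
```

```bash
python3 -c "
from h import *
to(*(O+.0201*U-.103*V)[:2],.17)
I,D=get_image('wrist'); p=cam('wrist'); np.savez('w3',I=I,D=D,R=p[1],t=p[2])
C=cloud(p,D)
k=((C[...,2]>.098)&(C[...,2]<.115)).astype(np.uint8); n,l,st,ce=cv2.connectedComponentsWithStats(k)
for i in range(1,n):
    if st[i,4]>60: q=C[l==i]; r=cv2.minAreaRect((q[:,:2]*1000).astype(np.float32)); w=np.array([*r[0],0])/1000-O; print(st[i],r,'rail',w@U,w@V,q[:,2].max())
cv2.imwrite('pics/w3.png',cv2.resize(I[90:350,150:410,::-1],None,fx=2.3,fy=2.3,interpolation=cv2.INTER_NEAREST))"
```

```text
t 9.2 P [ 0.5461 -0.2588  0.1697] rail 0.0212 -0.0005 shift [-10.25  -0.09  -0.05] turn -0.09 F [-0.1  0.8 -0.8] grip 0.0429
[ 243  178   24   80 1822] ((544.3223266601562, -256.125), (13.609051704406738, 49.48293685913086), 80.40718841552734) rail 0.018821150971679697 -0.0026815957250977316 0.10706540599749423
[240 336  29  24 593] ((450.69329833984375, -240.95602416992188), (19.315528869628906, 13.842833518981934), 81.55602264404297) rail 0.018405913453369154 -0.09752864253906258 0.10666487794769489
```

View pics/w3.png

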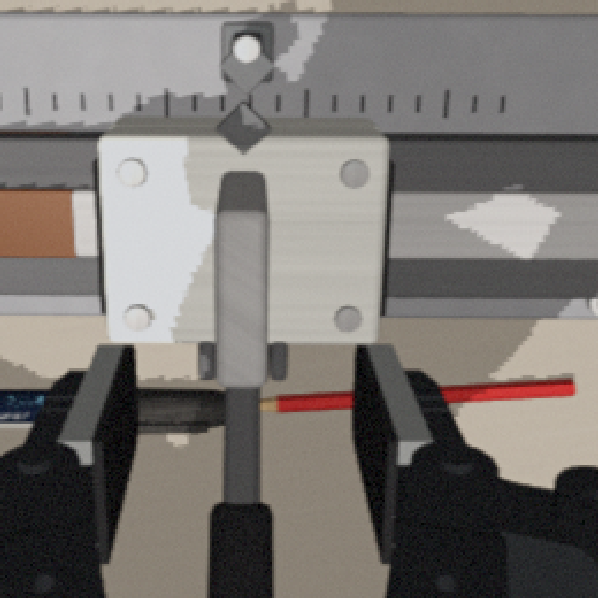

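Pointer and mark agree within about 1 mm, and the carriage stayed put on release. Next I move over the lever grip with the jaws shut.

Call:
apply_moves --motion '[{"tx":-4,"ty":-0.24,"tz":0,"turn":0,"jaw":-1},{"tx":-8,"ty":-0.24,"tz":0,"turn":0,"jaw":-1},{"tx":-9.5,"ty":-0.24,"tz":0,"turn":0,"jaw":-1},{"tx":-9.5,"ty":-0.24,"tz":0,"turn":0,"jaw":-1},{"tx":-9.5,"ty":-0.24,"tz":0,"turn":0,"jaw":-1}]'

```text
time_s: 9.67
position: [0.4518, -0.2411, 0.1677]
tool_rot: [[0.987, -0.158, -0.0], [-0.158, -0.987, 0.009], [-0.002, -0.009, -1.0]]
ft_force: [0.2, -0.6, 0.4]
grip_width: 0.0004
```

```bash
python3 -c "
from h import *
to(*(O+.0187*U-.096*V)[:2],.068)"
```

```text
t 9.67 P [ 0.4518 -0.2411  0.1677] rail 0.0183 -0.0965 shift [0.06 0.13 9.97] turn -0.14 F [ 0.2 -0.6  0.4] grip 0.0004
```

Call:
apply_moves --motion '[{"tx":0,"ty":0.05,"tz":2,"turn":0,"jaw":-1},{"tx":0,"ty":0.05,"tz":3.5,"turn":0,"jaw":-1},{"tx":0,"ty":0.08,"tz":5,"turn":0,"jaw":-1},{"tx":0,"ty":0.08,"tz":6,"turn":0,"jaw":-1},{"tx":0,"ty":0.08,"tz":7,"turn":0,"jaw":-1}]'

```text
time_s: 10.08
position: [0.4527, -0.2415, 0.0966]
tool_rot: [[0.988, -0.158, -0.0], [-0.158, -0.987, 0.009], [-0.002, -0.009, -1.0]]
ft_force: [-1.0, 0.0, 4.4]
grip_width: 0.0
```

```bash
python3 -c "
from h import *
to(*(O+.0187*U-.096*V)[:2],.068)"
```

```text
t 10.08 P [ 0.4527 -0.2415  0.0966] rail 0.0187 -0.0955 shift [-0.05  0.03  2.86] turn -0.11 F [-1.   0.   4.4] grip 0.0
```

Call:
apply_moves --motion '[{"tx":0,"ty":0.03,"tz":1,"turn":0,"jaw":-1},{"tx":0,"ty":0.03,"tz":2,"turn":0,"jaw":-1},{"tx":0,"ty":0.03,"tz":2.7,"turn":0,"jaw":-1},{"tx":0,"ty":0.03,"tz":2.9,"turn":0,"jaw":-1},{"tx":0,"ty":0.03,"tz":2.9,"turn":0,"jaw":-1}]'

```text
time_s: 10.5
position: [0.4532, -0.2419, 0.0695]
tool_rot: [[0.988, -0.157, -0.0], [-0.157, -0.988, 0.008], [-0.001, -0.008, -1.0]]
ft_force: [-10.7, 3.8, 32.3]
grip_width: 0.0002
```

```bash
python3 -c "
from h import *
to(*(O+.0187*U-.096*V)[:2],.068)"
```

```text
t 10.5 P [ 0.4532 -0.2419  0.0695] rail 0.0189 -0.0949 shift [-0.11 -0.02  0.15] turn -0.06 F [-10.7   3.8  32.3] grip 0.0002
```

The lever is against its stop: 32 N, tips at about 52.5 mm. Raise and check.

Call:
apply_moves --motion '[{"tx":0,"ty":0,"tz":-1.5,"turn":0,"jaw":-1},{"tx":0,"ty":0,"tz":-4,"turn":0,"jaw":-1},{"tx":0,"ty":0,"tz":-8,"turn":0,"jaw":-1},{"tx":0,"ty":0,"tz":-11,"turn":0,"jaw":-1},{"tx":0,"ty":0,"tz":-11,"turn":0,"jaw":-1}]'

```text
time_s: 10.92
position: [0.4558, -0.2444, 0.1847]
tool_rot: [[0.988, -0.156, 0.008], [-0.156, -0.988, 0.001], [0.008, -0.003, -1.0]]
ft_force: [0.1, 0.3, 0.2]
grip_width: 0.0001
```

```bash
python3 -c "
from h import *
to(*(O+.0187*U-.096*V)[:2],.068)
I,D=get_image('wrist'); p=cam('wrist'); np.savez('w4',I=I,D=D,R=p[1],t=p[2])
x,y=proj(p,O+.019*U+.045*V+[0,0,.0577]).astype(int); print(x,y)
C=cloud(p,D); r=(C-O)@np.stack([U,V],1)
for yy in (-.06,-.08,-.1,-.115):
    m=(abs(r[...,0]-.019)<.006)&(abs(r[...,1]-yy)<.004); print(yy,m.sum(),np.median(C[m][:,2]) if m.any() else 0)
x0,y0=max(x-40,0),max(y-40,0)
cv2.imwrite('pics/w4.png',np.hstack([cv2.resize(I[y0:y0+80,x0:x0+80,::-1],(560,560),interpolation=cv2.INTER_NEAREST)]))
print(x0,y0)
C=cloud(cam('top'),get_image('top')[1]); r=(C-O)@np.stack([U,V],1)
for yy in (-.06,-.08,-.1,-.115):
    m=(abs(r[...,0]-.019)<.006)&(abs(r[...,1]-yy)<.004); print('top',yy,m.sum(),np.median(C[m][:,2]) if m.any() else 0)
"
```

```text
t 10.92 P [ 0.4558 -0.2444  0.1847] rail 0.021 -0.0919 shift [-0.49 -0.2  11.66] turn -0.03 F [0.1 0.3 0.2] grip 0.0001
255 -16
-0.06 150 0.04871931803519859
-0.08 4241 0.2188135297798977
-0.1 729 0.21105376292334813
-0.115 135 0.05049181806998345
215 0
top -0.06 56 0.45523587204591226
top -0.08 64 0.463512214705108
top -0.1 69 0.46414172015847127
top -0.115 71 0.4598513858617714
```

View pics/w4.png

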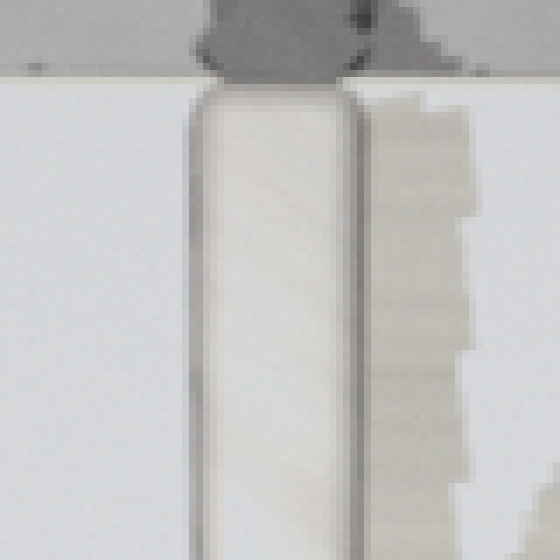

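The lever is level (top about 50 mm at the tip). The mark is just off the top of the frame, so I shift forward to check it.

Call:
apply_moves --motion '[{"tx":4,"ty":0,"tz":0,"turn":0,"jaw":-1},{"tx":8,"ty":0,"tz":0,"turn":0,"jaw":-1},{"tx":9,"ty":0,"tz":0,"turn":0,"jaw":-1},{"tx":9,"ty":0,"tz":0,"turn":0,"jaw":-1},{"tx":9,"ty":0,"tz":0,"turn":0,"jaw":-1}]'

```text
time_s: 11.43
position: [0.5427, -0.2566, 0.1775]
tool_rot: [[0.988, -0.156, -0.002], [-0.156, -0.988, 0.009], [-0.003, -0.009, -1.0]]
ft_force: [-0.5, -0.4, 0.5]
grip_width: -0.0001
```

```bash
python3 -c "
from h import *
I,D=get_image('wrist'); p=cam('wrist'); np.savez('w5',I=I,D=D,R=p[1],t=p[2])
x,y=proj(p,O+.019*U+.045*V+[0,0,.0577]).astype(int); x0,y0=x-40,max(y-40,0); print(x0,y0)
cv2.imwrite('pics/w5.png',cv2.convertScaleAbs(cv2.resize(I[y0:y0+80,x0:x0+80,::-1],(560,560),interpolation=cv2.INTER_NEAREST),alpha=1.4))
C=cloud(p,D); r=(C-O)@np.stack([U,V],1)
for yy in (-.06,-.08,-.1,-.115):
    m=(abs(r[...,0]-.019)<.006)&(abs(r[...,1]-yy)<.004); print(yy,m.sum(),np.median(C[m][:,2]) if m.any() else 0)
"
```

```text
217 81
-0.06 0 0
-0.08 0 0
-0.1 0 0
-0.115 0 0
```

View pics/w5.png

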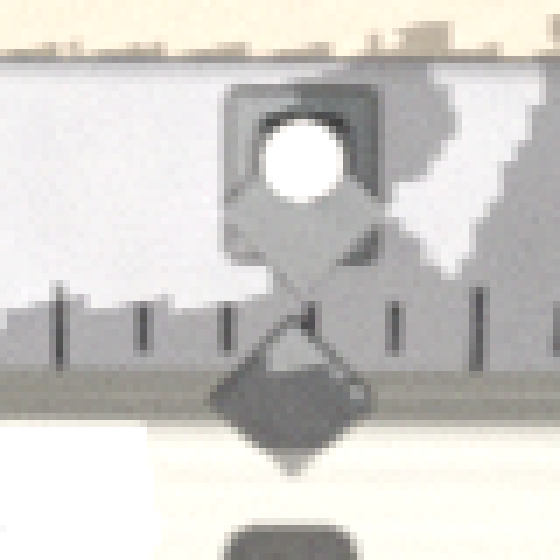

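Pointer tip is at about (294,318) and mark tip at about (305,300) in the crop. That is roughly 0.6 mm along the rail, inside the 4 mm limit, so I'm handing in.

```bash
python3 -c "
from h import *
print(close_job())"
```

```text
the job is handed in; nothing more can be done
None
```

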